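# Lay the pen blanks in the cradles that fit them

### The arm

A 7-joint arm with a two-finger parallel gripper is mounted at the origin on a cart in front of the work surface, level with it; the furniture and walls round the work are solid. World frame = base frame: x ahead of the robot, y to its left, z up, the work surface at z = 0. Lengths are in m, angles in rad, forces in N, time in s.
With the tool pointing down it reaches from about 0.4 to 0.9 m from the base axis. Payload 5.5 kg.
Tool frame: the origin (TCP) lies between the finger pads; the fingertips stand 14 mm ahead of it and the grasp point (between the pads) lies 5 mm behind it; z points along the fingers, y is the line along which they close (so a half turn about z gives the same grasp; the last joint's range is limited). The gripper opens to 85 mm and grips with 20 to 120 N. Pads are 22 mm wide; open, the fingers measure 114 mm over their backs; the gripper's body (76 mm by 85 mm) begins 54 mm behind the grasp point. The pads swing forward as they close: fully open they stand 13 mm farther back than shut.
Start: joints at [-1.001, 0.501, -0.427, 1.55, 0.221, 1.138, -0.21], TCP at [0.196, 0.62, 0.245] pointing down, gripper open.
Joint ranges: [-2.88, 2.88], [-0.31, 2.03], [-1.54, 1.56], [0.2, 2.42], [-1.41, 4.55], [0.19, 2.02], [-2.57, 2.57]. Speed limits (rad/s): [2.57, 2.57, 3.14, 3.14, 3.14, 3.14, 3.14].

### API

Orientations are given as a rotation vector (axis times angle).
In Python, from workcell import ctrl, capture, camera_info gives the robot as it stands. The module is installed in compiled form; this text tells all that it offers.
- The arm moves only by the shell command python3 -m pendant 'ROWS' [FORCE]. ROWS is JSON, a list of rows, each a list of 7 numbers: the shift along the world's x, y, z in mm, then the turn, a rotation vector about the world's x, y, z in degrees, then the gripper's target within -1 to 1 (fully open at 1, half-way at 0, shut at -1). A call has 1 to 10 rows; each row shifts and turns the commanded pose from where the row before left it; what a row does not reach is not made up. A row lasts 1/12 s, in which the tool goes at most 41.7 mm and 7.16 degrees, less where a joint would pass 70% of its speed; a pose out of reach is approached as far as the arm can. A call is refused whole if a number of a shift passes 41.7 or a number of a turn 7.16, either way. A call with a gripper value outside its range is refused whole. The fingers move at their own pace and stop on an object; FORCE is the grip in N (left out, the last holds). Time passes only in rows, so rows that do not move let the fingers close. It gives the time, the measured TCP pose, the force, the opening and the grip force at its end, in the units of the state.
- ctrl.observe(): the state, without advancing time (a new reading comes with each control period).
- capture(name): name is "side" or "top"; returns (picture, depth): 384x512x3 uint8, red, green, blue; 384x512 float32, m along the optical axis (not along the pixel's ray), 0 where there is no reading.
- camera_info(name): a dict with "camera_matrix" (3x3 intrinsics, pixels), "R" (3x3) and "t" (3): a world point X has camera coordinates R X + t. Camera axes: x right, y down, z forward; pixel columns grow to the right and rows downward; lengths in m; the calibration is good to about 2 mm. A picture is of the moment at which its call begins. camera_info takes no time and is no camera call.
- ctrl.hand_in(): hands the job in; it is judged then, once.
The state is a dict: "time": time; "qpos": joint angles; "joint_vel": joint speeds; "joint_torque": joint torques, N m; "tcp_pos": TCP position; "tcp_rot": TCP orientation; "wrist_force": force on the tool from outside, world axes, zero at the start; "wrist_torque": the same for the moment, N m; "opening": finger opening in m; "grip_force": force on a finger pad.
Only numpy, scipy, OpenCV 4.12 (cv2) and the standard library are available. Lean on these libraries where they do the work, as an engineer would, in place of code of your own. Each camera call takes 0.05 s, during which the arm holds its last target. There are 200 camera calls.

### The job

Pick the three square pen blanks out from among the things on the bench and lay each one flat in the wooden cradle made for its length: the longest blank in the longest cradle, the middle one in the middle cradle, the shortest in the shortest. Leave the half-turned spindle, the steel drive centre and the glue bottle where they are, and do not drop or throw the blanks in.

Things in the scene. Friction and masses are not known exactly. Their poses are not given: they have to be found in the camera images.
- blank_long: the longest square pen blank: a plain straight-edged stick of pale greyish wood, 150 mm long (its y axis) and 22 x 22 mm in section, lying flat and loose on the bench. Origin: centre of its underside, z up. Grasp it from above across its sides, near the middle.
- blank_medium: the medium-length square pen blank: a plain straight-edged stick of pale oak-brown wood, 110 mm long (its y axis) and 18 x 18 mm in section, lying flat and loose on the bench. Origin: centre of its underside, z up. Grasp it from above across its sides, near the middle.
- blank_short: the shortest square pen blank: a plain straight-edged stick of dark brown wood, 63 mm long (its y axis) and 19 x 19 mm in section, lying flat and loose on the bench. Origin: centre of its underside, z up. Grasp it from above across its sides, near the middle.
- cradle_long: cradle for the long blank: low dark wooden tray fixed to the bench, 48 mm wide (x), 184 long (y), 14 high. Its open trough, 172 mm long (y) and 36 wide, has a cork floor 7 mm above the bench. Rails and end stops are 6 mm thick; both side rails have a 50 mm finger gap at mid-length. Origin: centre of its underside, z up. The blank lies along y, either end first.
- cradle_medium: cradle for the medium blank: low dark wooden tray fixed to the bench, 48 mm wide (x), 144 long (y), 14 high. Its open trough, 132 mm long (y) and 36 wide, has a cork floor 7 mm above the bench. Rails and end stops are 6 mm thick; both side rails have a 50 mm finger gap at mid-length. Origin: centre of its underside, z up. The blank lies along y, either end first.
- cradle_short: cradle for the short blank: low dark wooden tray fixed to the bench, 48 mm wide (x), 97 long (y), 14 high. Its open trough, 85 mm long (y) and 36 wide, has a cork floor 7 mm above the bench. Rails and end stops are 6 mm thick; both side rails have a 50 mm finger gap at mid-length. Origin: centre of its underside, z up. The blank lies along y, either end first.
- spindle: bystander: a half-turned round wooden spindle, 158 mm long (y), up to 40 mm thick, loose on the bench; not a pen blank. Origin: under its middle.
- drive_centre: bystander: a bright steel lathe drive centre, a round tapered bar 85 mm long (y), 23 mm thick, loose on the bench. Origin: under its middle.
- glue_bottle: bystander: a small white glue bottle with a red cap, 32 mm across, 91 mm tall, standing loose on the bench. Origin: centre of its foot.
- rail_post (a point): fixed obstacle: the upright metal guide rail (orange and silver) standing just off the left edge of the bench, about 40 x 70 mm in section, rising from below the bench top to about 1 m above it. The point lies on its axis 100 mm above the bench. Draw the arm in before swinging past it.
Mind the look-alikes: they are no part of the job. Several things have the shape of the blank_short; the one meant has the colours described above.

How it is judged:
At the end, for the whole second after the job is handed in: Each blank lies flat and at rest on the trough floor of its own cradle (origin within 11 mm across, 14 mm along, 4 to 10 mm up; aligned within 0.35 rad, tilt under 0.06), released. Spindle, drive centre and glue bottle within 20 mm of their start, bottle upright (x of blank_long in the frame of cradle_long between -0.011 and 0.011 m and y of blank_long in the frame of cradle_long between -0.014 and 0.014 m and z of blank_long in the frame of cradle_long between 0.004 and 0.01 m and angle between the y axis of blank_long and the y axis of cradle_long, either way round below 0.35 rad and angle between each of blank_long, blank_medium, blank_short's own z axis and vertical below 0.06 rad and linear speed of each of blank_long, blank_medium, blank_short below 0.01 m/s and contact force between each of blank_long, blank_medium, blank_short and the fingers below 0.05 N and x of blank_medium in the frame of cradle_medium between -0.011 and 0.011 m and y of blank_medium in the frame of cradle_medium between -0.014 and 0.014 m and z of blank_medium in the frame of cradle_medium between 0.004 and 0.01 m and angle between the y axis of blank_medium and the y axis of cradle_medium, either way round below 0.35 rad and x of blank_short in the frame of cradle_short between -0.011 and 0.011 m and y of blank_short in the frame of cradle_short between -0.014 and 0.014 m and z of blank_short in the frame of cradle_short between 0.004 and 0.01 m and angle between the y axis of blank_short and the y axis of cradle_short, either way round below 0.35 rad and distance of each of spindle, drive_centre, glue_bottle from where it was at the start of the episode below 0.02 m and angle between glue_bottle's own z axis and vertical below 0.1 rad); the robot touches nothing.
It fails at once if a bystander (spindle, drive centre or glue bottle) is pushed more than 20 mm from its place (distance of any of spindle, drive_centre, glue_bottle from where it was at the start of the episode above 0.02 m).
It fails at once if a blank is dropped or thrown (moving faster than 0.7 m/s, low over the bench, with no finger on it) ((linear speed of blank_long above 0.7 m/s and contact force between blank_long and the fingers below 0.05 N and height (world z) of blank_long below 0.3 m) or (linear speed of blank_medium above 0.7 m/s and contact force between blank_medium and the fingers below 0.05 N and height (world z) of blank_medium below 0.3 m) or (linear speed of blank_short above 0.7 m/s and contact force between blank_short and the fingers below 0.05 N and height (world z) of blank_short below 0.3 m)).
It also fails if it takes over 96 s, if anything falls off the work surface, if the arm or the gripper's body presses on something with over 40 N, if the wrist force passes 120 N, or if a joint passes its speed limit or range.

## Working session

There is one attempt and no reset: what is moved stays moved. The work goes in short steps, Python scripts to look and compute and a shell command to move; the robot and the scene stay as the last step left them, time stands still between calls to the robot, and variables do not carry over. Pictures are saved under pics/ and viewed, at most 14 in all, crops included, and the job is handed in when it is done.

```bash
mkdir -p pics
cat > h.py <<'E'
import numpy as np,cv2
from workcell import ctrl,capture,camera_info
def snap(n,f):
    p,d=capture(n); cv2.imwrite(f'pics/{f}.png',p[:,:,::-1]); np.savez(f'{f}.npz',p=p,d=d); return p,d
def ray(n,px,z):
    c=camera_info(n);K,R,t=map(np.array,(c['camera_matrix'],c['R'],c['t']))
    o=-R.T@t; px=np.atleast_2d(px).astype(float)
    v=(R.T@np.linalg.inv(K)@np.c_[px,np.ones(len(px))].T).T
    return o+v*((z-o[2])/v[:,2])[:,None]
E
python3 - <<'E'
from h import *
for n in('top','side'):
    snap(n,n+'0'); c=camera_info(n); R=np.array(c['R']);print(n,(-R.T@np.array(c['t'])).round(3))
    im=cv2.imread(f'pics/{n}0.png'); cv2.imwrite(f'pics/{n}0b.png',cv2.resize(im,(800,600)))
s=ctrl.observe();print(s['time'],s['tcp_pos'],s['tcp_rot'],s['opening'])
E
```

```text
top [ 0.209 -0.081  1.593]
side [ 0.472 -1.058  1.053]
0.1 [0.19613941 0.61910531 0.24436505] [-4.79820343e-01 -3.10435797e+00  2.60653810e-03] 0.08529360364606454
```

View pics/top0b.png

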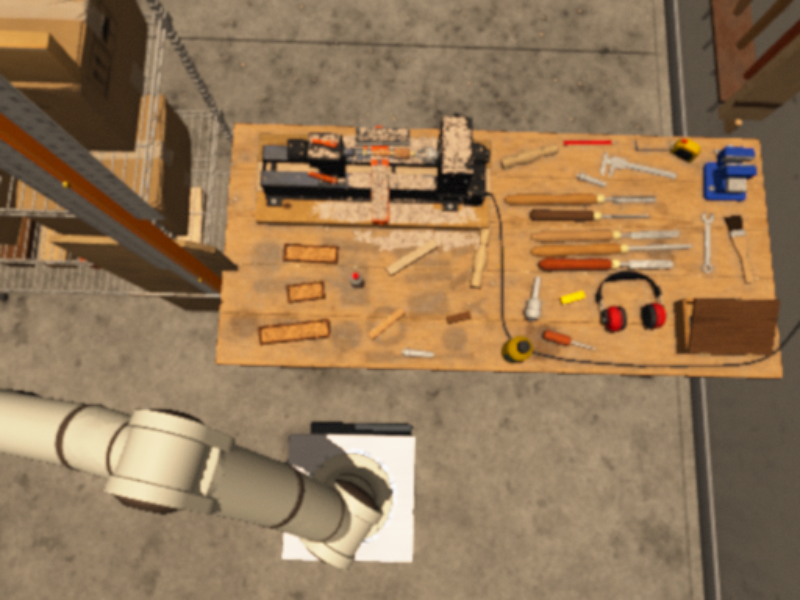

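View pics/side0b.png

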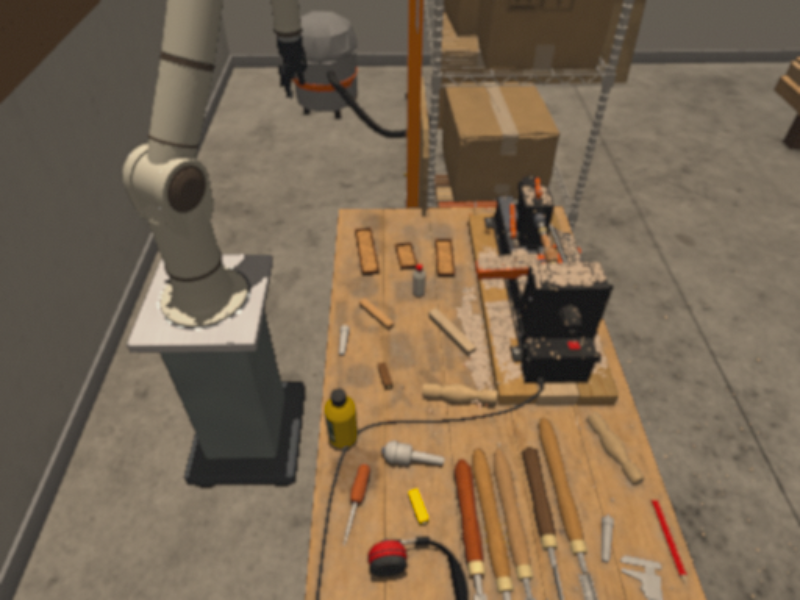

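The top view (800x600) shows cradles at about (294,331) long, (311,254) medium and (306,291) short. The candidate sticks are at (414,255), (388,323), (458,317) and (480,258). I'll enlarge that area to check them.

Run:
```python
from h import *
im=cv2.imread('pics/top0.png')
c=im[135:240,140:390]; cv2.imwrite('pics/crop0.png',cv2.resize(c,None,fx=3.2,fy=3.2,interpolation=cv2.INTER_CUBIC))
im=cv2.imread('pics/side0.png')
c=im[130:340,205:325]; cv2.imwrite('pics/crop1.png',cv2.resize(c,None,fx=2.85,fy=2.85,interpolation=cv2.INTER_CUBIC))
for p in[(294,331),(311,254),(306,291),(414,255),(388,323),(458,317),(480,258),(357,280),(418,352),(572,297),(225,290)]: print(p,ray('top',np.array(p)*.64,0.015)[0].round(3))
```

```text
(294, 331) [0.405 0.159 0.015]
(311, 254) [0.611 0.125 0.015]
(306, 291) [0.511 0.133 0.015]
(414, 255) [ 0.616 -0.148  0.015]
(388, 323) [ 0.432 -0.083  0.015]
(458, 317) [ 0.453 -0.266  0.015]
(480, 258) [ 0.613 -0.323  0.015]
(357, 280) [0.544 0.001 0.015]
(418, 352) [ 0.359 -0.163  0.015]
(572, 297) [ 0.514 -0.566  0.015]
(225, 290) [0.508 0.344 0.015]
```

View pics/crop0.png

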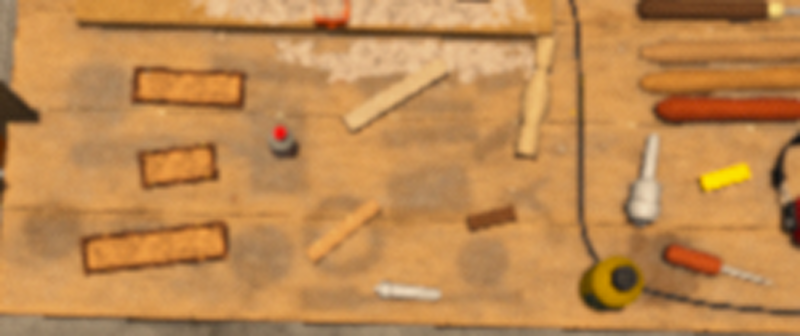

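View pics/crop1.png

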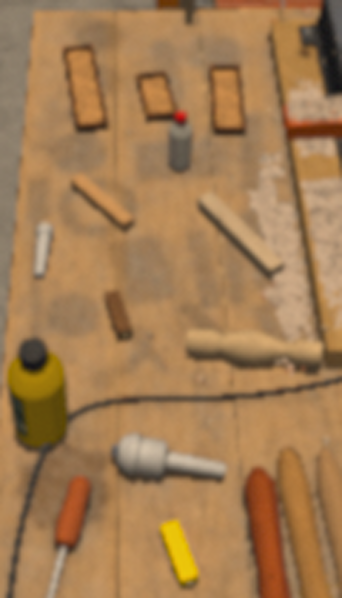

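Candidates for the short blank, in crop0 pixels: dark brown stick (491,218) and yellow block (725,178). The dark brown one matches the colour described. The pale grey stick (398,95) is the long blank and the oak-brown stick (345,232) is the medium one. The spindle is at (535,100), the drive centre at (408,292) and the bottle at (281,140). Next I'll measure them from depth-height masks.

```bash
cat > meas.py <<'E'
from h import *
def world(n,d):
    c=camera_info(n);K,R,t=map(np.array,(c['camera_matrix'],c['R'],c['t']))
    v,u=np.mgrid[:d.shape[0],:d.shape[1]]
    P=np.stack([(u-K[0,2])/K[0,0]*d,(v-K[1,2])/K[1,1]*d,d],-1)
    return (P-t)@R
def blobs(n,d,lo=.008,hi=.1):
    W=world(n,d); m=((W[...,2]>lo)&(W[...,2]<hi)&(d>0)&(W[...,0]>.33)&(W[...,0]<.7)&(W[...,1]>-.65)&(W[...,1]<.3)).astype(np.uint8)
    k,l,s,c=cv2.connectedComponentsWithStats(m)
    for i in range(1,k):
        if s[i,4]<25: continue
        p=W[l==i]; r=cv2.minAreaRect((p[:,:2]*1000).astype(np.float32))
        b=cv2.boxPoints(r); e=[b[1]-b[0],b[2]-b[1]]; e=max(e,key=np.linalg.norm); a=np.degrees(np.arctan2(e[1],e[0]))%180
        print(n,c[i].round(),s[i,4],'xy',np.round(r[0]),'size',np.round(r[1]),'long-axis deg from x',round(a,1),'z',np.percentile(p[:,2],[50,90]).round(3))
E
python3 - <<'E'
from meas import *
for n in('top','side'):
    d=np.load(n+'0.npz')['d']; blobs(n,d)
E
```

```text
top [259. 150.] 907 xy [690. -46.] size [618. 166.] long-axis deg from x 75.0 z [0.033 0.043]
top [321. 157.] 44 xy [ 647. -381.] size [105.   8.] long-axis deg from x 3.7 z [0.02  0.027]
top [363. 151.] 331 xy [ 677. -554.] size [ 33. 189.] long-axis deg from x 93.5 z [0.028 0.034]
top [265. 164.] 226 xy [ 619. -148.] size [ 35. 169.] long-axis deg from x 123.0 z [0.02  0.025]
top [188. 162.] 101 xy [613. 165.] size [67. 52.] long-axis deg from x 87.5 z [0.012 0.016]
top [210. 163.] 91 xy [613.  87.] size [48. 63.] long-axis deg from x 90.5 z [0.011 0.017]
top [364. 164.] 651 xy [ 619. -555.] size [ 73. 194.] long-axis deg from x 94.2 z [0.028 0.035]
top [228. 179.] 71 xy [537.   2.] size [30. 31.] long-axis deg from x 156.1 z [0.069 0.091]
top [342. 194.] 187 xy [ 506. -461.] size [ 40. 124.] long-axis deg from x 179.2 z [0.03 0.04]
top [189. 188.] 70 xy [509. 155.] size [51. 53.] long-axis deg from x 93.5 z [0.011 0.016]
top [203. 185.] 67 xy [515. 111.] size [48. 46.] long-axis deg from x 2.9 z [0.012 0.017]
top [384. 188.] 38 xy [ 530. -638.] size [13. 60.] long-axis deg from x 
[... 2058 characters left out ...]
m x 2.2 z [0.058 0.094]
side [303. 267.] 88 xy [ 636. -386.] size [126.  11.] long-axis deg from x 4.4 z [0.015 0.024]
side [260. 291.] 343 xy [ 512. -471.] size [ 37. 123.] long-axis deg from x 173.6 z [0.026 0.037]
side [305. 320.] 1284 xy [ 625. -557.] size [ 73. 190.] long-axis deg from x 94.1 z [0.028 0.032]
side [325. 319.] 645 xy [ 685. -556.] size [ 34. 188.] long-axis deg from x 93.5 z [0.028 0.032]
side [230. 310.] 229 xy [ 410. -533.] size [87. 28.] long-axis deg from x 77.9 z [0.023 0.028]
side [268. 324.] 162 xy [ 519. -571.] size [20. 64.] long-axis deg from x 106.7 z [0.017 0.02 ]
side [269. 346.] 123 xy [ 506. -641.] size [ 15. 108.] long-axis deg from x 179.4 z [0.027 0.039]
```

Run:
```python
from meas import *
for n in('top','side'):
    d=np.load(n+'0.npz')['d']; W=world(n,d); z=W[...,2]
    for nm,(a,b,c,e) in dict(L=(360,450,60,275),M=(570,650,40,215),S=(465,555,72,200)).items():
        m=(z>.0085)&(z<.025)&(d>0)&(W[...,0]*1e3>a)&(W[...,0]*1e3<b)&(W[...,1]*1e3>c)&(W[...,1]*1e3<e)
        r=cv2.minAreaRect((W[m][:,:2]*1000).astype(np.float32));print(n,nm,np.round(r[0]),np.round(r[1]),round(r[2],1))
    for h in (.05,.2,.4):
        m=(abs(z-h)<.03)&(d>0)&(W[...,0]>.3)&(W[...,0]<.75)&(W[...,1]>.27)&(W[...,1]<.5)
        if m.sum(): print('post',h,m.sum(),W[m].min(0).round(3),W[m].max(0).round(3))
    for h in (.03,.06,.1,.15,.2,.3):
        m=(z>h)&(z<.6)&(d>0)&(W[...,0]>.55)&(W[...,0]<1)&(abs(W[...,1]+.02)<.25)
        if m.sum(): print('lathe minx above',h,W[m][:,0].min().round(3))
# dark-edge check of cradles, top
p=np.load('top0.npz')['p']; g=cv2.cvtColor(p,cv2.COLOR_RGB2HSV); 
m=((g[...,2]<125)).astype(np.uint8); m[:150]=0;m[222:]=0;m[:,:155]=0;m[:,222:]=0
m=cv2.morphologyEx(m,cv2.MORPH_CLOSE,np.ones((5,5)))
for c in cv2.findContours(m,0,2)[0]:
    if len(c)>15:
        q=ray('top',c[:,0],.014)[:,:2]*1e3; print('dark',[np.round(x,1) for x in cv2.minAreaRect(q.astype(np.float32))])
```

```text
top L [394. 157.] [ 67. 183.] 7.8
top M [613. 132.] [ 61. 156.] 5.7
top S [522. 142.] [ 72. 106.] 7.4
post 0.05 297 [0.516 0.27  0.02 ] [0.749 0.5   0.08 ]
post 0.2 270 [0.516 0.325 0.17 ] [0.602 0.487 0.23 ]
post 0.4 445 [0.516 0.375 0.37 ] [0.75  0.499 0.429]
lathe minx above 0.03 0.55
lathe minx above 0.06 0.55
lathe minx above 0.1 0.665
lathe minx above 0.15 0.681
lathe minx above 0.2 0.74
side L [410. 155.] [ 48. 189.] 7.8
side M [620. 121.] [145.  48.] 88.5
side S [517. 129.] [48. 99.] 9.1
post 0.05 372 [0.525 0.27  0.02 ] [0.749 0.498 0.08 ]
post 0.2 268 [0.524 0.315 0.17 ] [0.611 0.482 0.23 ]
post 0.4 350 [0.526 0.364 0.37 ] [0.749 0.499 0.43 ]
lathe minx above 0.03 0.552
lathe minx above 0.06 0.552
lathe minx above 0.1 0.672
lathe minx above 0.15 0.691
lathe minx above 0.2 0.745
```

```bash
python3 - <<'E'
from meas import *
for n in('top','side'):
    d=np.load(n+'0.npz')['d']; W=world(n,d); z=W[...,2]
    for y in range(-250,225,50):
        o=[]
        for h in (.03,.07,.1,.15,.2):
            m=(z>h)&(z<.6)&(d>0)&(W[...,0]>.64)&(W[...,0]<1)&(abs(W[...,1]*1000-y)<25); o.append(W[m][:,0].min().round(3) if m.sum() else 0)
        print(n,y,o)
E
python3 -m pendant '[[3,-38,0,0,0,0,0],[3,-38,0,0,0,0,0],[3,-38,0,0,0,0,0],[5,-38,0,0,0,0,0],[10,-36,0,0,0,-3,0],[20,-32,0,0,0,-3,0],[20,-32,0,0,0,-3,0],[20,-30,0,0,0,-3,0],[20,-30,0,0,0,-3,0],[20,-30,0,0,0,-3,0]]' 40
```

```text
top -250 [np.float64(0.688), np.float64(0.734), np.float64(0.734), np.float64(0.738), np.float64(0.74)]
top -200 [np.float64(0.69), np.float64(0.734), np.float64(0.734), np.float64(0.736), np.float64(0.74)]
top -150 [np.float64(0.689), np.float64(0.758), np.float64(0.758), np.float64(0.796), np.float64(0.796)]
top -100 [np.float64(0.668), np.float64(0.668), np.float64(0.668), np.float64(0.803), np.float64(0.803)]
top -50 [np.float64(0.665), np.float64(0.665), np.float64(0.665), np.float64(0.681), np.float64(0.808)]
top 0 [np.float64(0.69), np.float64(0.757), np.float64(0.758), np.float64(0.804), np.float64(0.804)]
top 50 [np.float64(0.69), np.float64(0.757), np.float64(0.758), np.float64(0.764), np.float64(0.78)]
top 100 [np.float64(0.689), np.float64(0.757), np.float64(0.758), np.float64(0.763), np.float64(0.778)]
top 150 [np.float64(0.689), np.float64(0.757), np.float64(0.758), np.float64(0.789), np.float64(0.789)]
top 200 [np.float64(0.69), np.float64(0.758), np.float64(0.758), 0, 0]
side -250 [np.float64(0.697), np.float64(0.739), np.float64(0.739), np.float64(0.744), np.float64(
[... 348 characters left out ...]
), np.float64(0.672), np.float64(0.672), np.float64(0.691), np.float64(0.813)]
side 0 [np.float64(0.697), np.float64(0.765), np.float64(0.765), np.float64(0.81), np.float64(0.81)]
side 50 [np.float64(0.764), np.float64(0.764), np.float64(0.766), np.float64(0.773), np.float64(0.787)]
side 100 [np.float64(0.696), np.float64(0.763), np.float64(0.763), np.float64(0.769), np.float64(0.787)]
side 150 [np.float64(0.697), np.float64(0.765), np.float64(0.766), np.float64(0.795), np.float64(0.795)]
side 200 [np.float64(0.697), np.float64(0.765), np.float64(0.765), 0, 0]
time: 0.93
tcp_pos: [0.3207, 0.2758, 0.2453]
tcp_rot: [0.963, 2.99, 0.0]
wrist_force: [0.1, 0.5, 0.3]
opening: 0.0426
grip_force: 0.0
```

```bash
python3 -m pendant '[[20,-32,0,0,0,-2,0],[20,-32,0,0,0,-2,0],[20,-32,0,0,0,-2,0],[8,-37,-10,0,0,-2,0],[8,-37,-15,0,0,-2,0],[8,-37,-15,0,0,-2,0],[8,-37,-15,0,0,-2,0],[7,-37,-15,0,0,0,0],[7,-38,-15,0,0,0,0],[7,-38,-15,0,0,0,0]]'
python3 - <<'E'
from meas import *
p,d=snap('side','s1'); cv2.imwrite('pics/s1c.png',cv2.resize(p[150:270,180:340,::-1],None,fx=5,fy=5))
E
```

```text
time: 1.77
tcp_pos: [0.4331, -0.0811, 0.1446]
tcp_rot: [1.316, 2.852, -0.0]
wrist_force: [0.6, 0.7, 0.1]
opening: 0.0428
grip_force: 0.0
```

View pics/s1c.png

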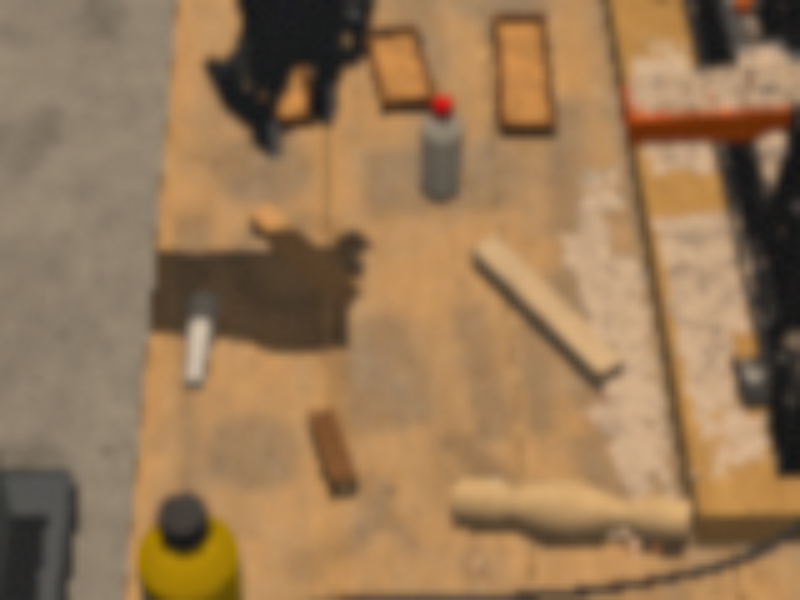

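The gripper is at crop pixels (290,90). It hangs over the medium blank, whose end shows at (265,220), and it is aligned to it. I'll descend and grip.

```bash
python3 -m pendant '[[0,0,-35,0,0,0,0],[0,0,-35,0,0,0,0],[0,0,-30,0,0,0,0],[0,0,-15,0,0,0,0],[0,0,-8,0,0,0,0],[0,0,-4,0,0,0,0],[0,0,0,0,0,0,0]]'; python3 -m pendant '[[0,0,0,0,0,0,-1],[0,0,0,0,0,0,-1],[0,0,0,0,0,0,-1],[0,0,0,0,0,0,-1],[0,0,0,0,0,0,-1],[0,0,0,0,0,0,-1],[0,0,0,0,0,0,-1],[0,0,0,0,0,0,-1]]'
```

```text
time: 2.4
tcp_pos: [0.4331, -0.0792, 0.018]
tcp_rot: [-1.317, -2.851, 0.0]
wrist_force: [-0.6, -0.4, 0.3]
opening: 0.0426
grip_force: 0.0
time: 3.07
tcp_pos: [0.4344, -0.0794, 0.0196]
tcp_rot: [1.316, 2.85, 0.002]
wrist_force: [-1.2, 1.2, 7.4]
opening: 0.0173
grip_force: 39.9
```

```bash
python3 -m pendant '[[0,0,10,0,0,0,-1],[0,0,35,0,0,0,-1],[0,0,38,0,0,0,-1],[0,10,35,0,0,0,-1],[0,25,30,0,0,-5,-1],[0,35,0,0,0,-6,-1],[0,35,0,0,0,-6,-1],[5,35,0,0,0,-6,-1],[20,30,0,0,0,-6,-1],[25,20,0,0,0,-6,-1]]'; python3 -m pendant '[[30,12,0,0,0,-6,-1],[30,0,0,0,0,-1,-1],[30,0,0,0,0,0,-1],[25,0,0,0,0,0,-1],[18,0,-20,0,0,0,-1],[0,0,-20,0,0,0,-1],[0,0,0,0,0,0,-1]]'
python3 - <<'E'
from meas import *
p,d=snap('side','s2'); a=cv2.resize(p[110:220,205:325,::-1],None,fx=3.3,fy=3.3)
q,e=snap('top','t2'); b=cv2.resize(q[135:230,145:255,::-1],(400,363))
cv2.imwrite('pics/s2c.png',np.hstack([a,b]))
E
```

```text
time: 3.9
tcp_pos: [0.4821, 0.1124, 0.1676]
tcp_rot: [-2.108, -2.328, -0.002]
wrist_force: [1.3, 0.2, 0.2]
opening: 0.017
grip_force: 39.2
time: 4.48
tcp_pos: [0.6143, 0.1198, 0.1232]
tcp_rot: [-2.244, -2.195, 0.008]
wrist_force: [-1.3, -1.0, -1.4]
opening: 0.0169
grip_force: 39.3
```

View pics/s2c.png

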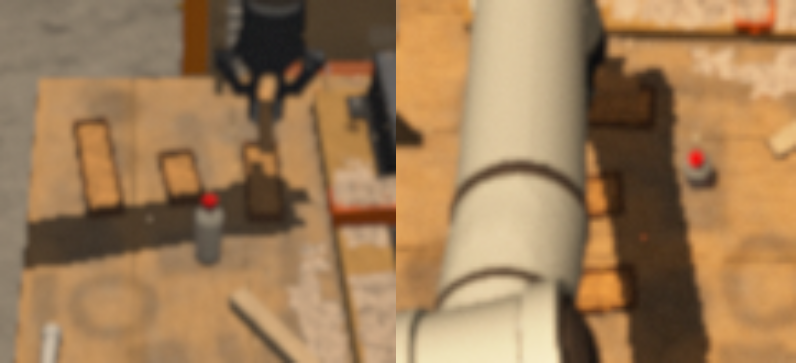

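The side view shows the medium blank held level above its cradle at (262,185). I'll lower it and place it.

```bash
python3 -m pendant '[[2,2,-30,0,0,0,-1],[1,1,-25,0,0,0,-1],[0,0,0,0,0,0,-1],[0,0,0,0,0,0,-1]]'
python3 - <<'E'
from meas import *
p,d=snap('side','s3'); W=world('side',d);z=W[...,2]
m=(z>.05)&(z<.085)&(abs(W[...,0]-.617)<.025)&(W[...,1]>.03)&(W[...,1]<.105)
print('blank front',m.sum(),W[m].min(0),W[m].max(0))
m=(z>.009)&(z<.025)&(abs(W[...,0]-.617)<.04)&(W[...,1]>.03)&(W[...,1]<.1)
print('cradle front',m.sum(),W[m].min(0),W[m].max(0))
cv2.imwrite('pics/s3c.png',cv2.resize(p[130:200,260:330,::-1],None,fx=7,fy=7))
E
```

```text
time: 4.92
tcp_pos: [0.6183, 0.1237, 0.0718]
tcp_rot: [-2.244, -2.197, 0.002]
wrist_force: [-0.2, 0.1, 0.0]
opening: 0.0167
grip_force: 39.3
blank front 43 [0.61058588 0.062367   0.05075964] [0.62836777 0.10374707 0.07338309]
cradle front 35 [0.59586549 0.04859947 0.00904702] [0.64227798 0.09551134 0.01595946]
```

View pics/s3c.png

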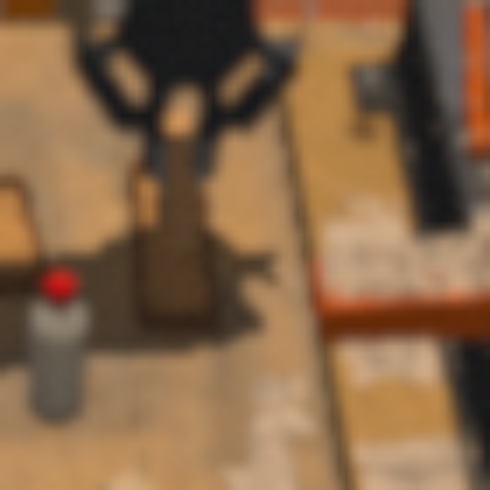

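The blank lines up with the cradle in x and needs about 2 mm more in y. I'll put it down and release gently.

```bash
python3 -m pendant '[[0,2,-20,0,0,0,-1],[0,0,-15,0,0,0,-1],[0,0,-6,0,0,0,-1],[0,0,-2,0,0,0,-1],[0,0,-2,0,0,0,-1],[0,0,0,0,0,0,-1],[0,0,0,0,0,0,-1]]'; python3 -m pendant '[[0,0,0,0,0,0,-0.4],[0,0,0,0,0,0,-0.3],[0,0,0,0,0,0,-0.2],[0,0,0,0,0,0,-0.1],[0,0,0,0,0,0,-0.1],[0,0,0,0,0,0,-0.1]]'
```

```text
time: 5.55
tcp_pos: [0.6202, 0.1258, 0.0275]
tcp_rot: [2.244, 2.197, 0.003]
wrist_force: [0.0, 0.0, -0.1]
opening: 0.0168
grip_force: 39.3
time: 6.05
tcp_pos: [0.6193, 0.1256, 0.0263]
tcp_rot: [-2.245, -2.197, -0.0]
wrist_force: [-1.4, -0.5, -0.3]
opening: 0.0382
grip_force: 0.0
```

```bash
python3 -m pendant '[[0,0,20,0,0,0,-0.1],[0,0,38,0,0,0,-0.1],[0,0,38,0,0,0,-0.1],[0,0,38,0,0,0,0],[-20,-20,20,0,0,4,0],[-20,-33,0,0,0,5,0],[0,-38,0,0,0,5,0],[0,-38,0,0,0,5,0],[0,-38,0,0,0,5,0],[0,-38,0,0,0,5,0]]';python3 -m pendant '[[0,-38,0,0,0,5,0],[20,-30,-10,0,0,2,0],[20,0,-20,0,0,0,0],[0,0,-20,0,0,0,0],[0,0,0,0,0,0,0]]'
python3 - <<'E'
from meas import *
p,d=snap('side','s4'); W=world('side',d);z=W[...,2]
m=(z>.0195)&(z<.035)&(abs(W[...,0]-.619)<.02)&(W[...,1]>.03)&(W[...,1]<.2)
print('medium',m.sum(),cv2.minAreaRect((W[m][:,:2]*1e3).astype(np.float32)),np.median(z[m]))
blobs('side',d,.008,.03)
E
```

```text
time: 6.88
tcp_pos: [0.579, -0.0809, 0.1807]
tcp_rot: [1.617, 2.693, 0.001]
wrist_force: [0.6, 0.4, 0.0]
opening: 0.0426
grip_force: 0.0
time: 7.3
tcp_pos: [0.617, -0.1475, 0.1261]
tcp_rot: [-1.455, -2.777, 0.003]
wrist_force: [-1.2, 0.0, -1.8]
opening: 0.0424
grip_force: 0.0
medium 12 ((615.0764770507812, 121.15646362304688), (100.40412902832031, 2.4934475421905518), 88.09469604492188) 0.021739497469236736
side [281. 158.] 32 xy [612. 145.] size [24. 99.] long-axis deg from x 91.1 z [0.014 0.022]
side [238. 170.] 34 xy [430.  86.] size [72. 39.] long-axis deg from x 54.7 z [0.012 0.013]
side [297. 244.] 399 xy [ 618. -173.] size [161. 363.] long-axis deg from x 90.1 z [0.024 0.029]
side [267. 185.] 33 xy [542. -14.] size [13. 28.] long-axis deg from x 166.7 z [0.021 0.028]
side [289. 212.] 247 xy [ 616. -148.] size [ 26. 151.] long-axis deg from x 123.6 z [0.019 0.022]
side [220. 216.] 76 xy [ 365. -165.] size [82. 19.] long-axis deg from x 89.8 z [0.013 0.017]
side [246. 240.] 94 xy [ 459. -272.] size [20. 65.] long-axis deg from x 104.0 z [0.017 0.02 ]
side [303. 267.] 85 xy [ 638. -386.] size [122.  11.] long-axis deg from x 2.7 z [0.015 0.024]
side [220. 282.] 74 xy [ 378. -433.] size [61. 30.] long-axis deg from x 15.1 z [0.019 0.028]
side [264. 293.] 208 xy [ 511. -476.] size [ 28. 124.] long-axis deg from x 172.7 z [0.021 0.028]
side [305. 323.] 976 xy [ 625. -557.] size [ 72. 189.] long-axis deg from x 93.9 z [0.026 0.029]
side [325. 320.] 490 xy [ 683. -556.] size [ 34. 188.] long-axis deg from x 90.2 z [0.027 0.029]
side [230. 311.] 232 xy [ 408. -541.] size [102.  28.] long-axis deg from x 77.0 z [0.023 0.028]
side [267. 324.] 161 xy [ 519. -571.] size [20. 64.] long-axis deg from x 107.5 z [0.017 0.02 ]
side [273. 348.] 72 xy [ 525. -639.] size [15. 70.] long-axis deg from x 175.7 z [0.023 0.027]
```

```bash
python3 -m pendant '[[0,0,-35,0,0,0,0],[0,0,-35,0,0,0,0],[0,0,-20,0,0,0,0],[0,0,-10,0,0,0,0],[0,0,-3,0,0,0,0],[0,0,0,0,0,0,0]]'; python3 -m pendant '[[0,0,0,0,0,0,-1],[0,0,0,0,0,0,-1],[0,0,0,0,0,0,-1],[0,0,0,0,0,0,-1],[0,0,0,0,0,0,-1],[0,0,0,0,0,0,-1],[0,0,0,0,0,0,-1]]'
```

```text
time: 7.85
tcp_pos: [0.6196, -0.1471, 0.028]
tcp_rot: [1.455, 2.784, 0.0]
wrist_force: [0.5, -0.2, 1.0]
opening: 0.0426
grip_force: 0.0
time: 8.43
tcp_pos: [0.6212, -0.1477, 0.0297]
tcp_rot: [1.455, 2.78, 0.002]
wrist_force: [-1.0, 0.5, 6.3]
opening: 0.0206
grip_force: 40.2
```

The grip is a bit high, so I'll reopen, go 9 mm lower and regrip.

```bash
python3 -m pendant '[[0,0,0,0,0,0,-0.1],[0,0,0,0,0,0,0],[0,0,0,0,0,0,0],[0,0,-5,0,0,0,0],[0,0,-4,0,0,0,0],[0,0,0,0,0,0,0]]'; python3 -m pendant '[[0,0,0,0,0,0,-1],[0,0,0,0,0,0,-1],[0,0,0,0,0,0,-1],[0,0,0,0,0,0,-1],[0,0,0,0,0,0,-1],[0,0,0,0,0,0,-1],[0,0,0,0,0,0,-1]]' 50
```

```text
time: 8.93
tcp_pos: [0.6183, -0.1471, 0.0169]
tcp_rot: [-1.455, -2.782, 0.001]
wrist_force: [0.8, 0.7, 1.0]
opening: 0.0427
grip_force: 0.0
time: 9.52
tcp_pos: [0.6193, -0.1474, 0.0183]
tcp_rot: [-1.456, -2.784, -0.0]
wrist_force: [0.6, -0.3, 0.3]
opening: 0.0209
grip_force: 50.3
```

```bash
python3 -m pendant '[[0,0,10,0,0,0,-1],[0,0,35,0,0,0,-1],[0,0,38,0,0,0,-1],[-10,0,35,0,0,0,-1],[-25,0,30,0,0,0,-1],[-35,0,10,0,0,0,-1],[-35,10,0,0,0,-3,-1],[-30,22,0,0,0,-4,-1],[-20,32,0,0,0,-4,-1],[-10,36,0,0,0,-4,-1]]'; python3 -m pendant '[[-5,38,0,0,0,-4,-1],[-5,38,0,0,0,-4,-1],[-5,38,0,0,0,-4,-1],[-5,36,-10,0,0,0,-1],[-10,30,-20,0,0,0,-1],[-10,20,-25,0,0,0,-1],[-5,2,-25,0,0,0,-1],[0,0,-20,0,0,0,-1],[0,0,0,0,0,0,-1],[0,0,0,0,0,0,-1]]'
python3 - <<'E'
from meas import *
p,d=snap('side','s5'); W=world('side',d);z=W[...,2]
m=(z>.055)&(z<.09)&(abs(W[...,0]-.413)<.035)&(W[...,1]>.03)&(W[...,1]<.135)
print('blank front',m.sum(),W[m].min(0),W[m].max(0))
m=(z>.009)&(z<.02)&(abs(W[...,0]-.413)<.05)&(W[...,1]>.03)&(W[...,1]<.14)
print('cradle front',m.sum(),W[m].min(0),W[m].max(0))
cv2.imwrite('pics/s5c.png',cv2.resize(p[130:200,205:275,::-1],None,fx=7,fy=7))
E
```

```text
time: 10.35
tcp_pos: [0.4511, -0.0485, 0.177]
tcp_rot: [-1.818, -2.562, 0.001]
wrist_force: [0.9, 1.2, -0.5]
opening: 0.0211
grip_force: 50.4
time: 11.18
tcp_pos: [0.4088, 0.1543, 0.0763]
tcp_rot: [-2.065, -2.367, 0.003]
wrist_force: [0.8, 0.5, 0.5]
opening: 0.0209
grip_force: 50.4
blank front 71 [0.40300897 0.07838087 0.05661732] [0.42892918 0.13435126 0.0813996 ]
cradle front 39 [0.39276507 0.05704544 0.00900711] [0.44334451 0.13006435 0.01651521]
```

View pics/s5c.png

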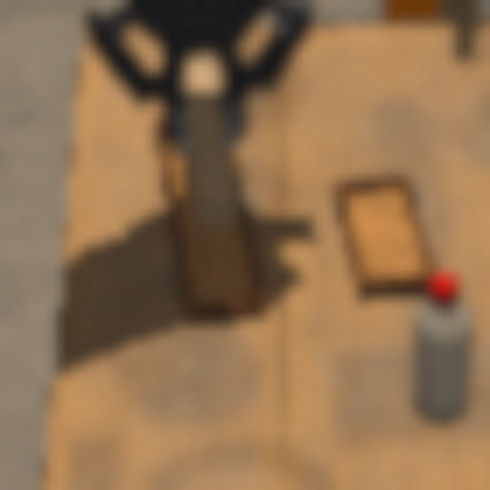

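The long blank is aligned over its cradle; the front end shows at (215,230) and the cradle end at (215,310). Correct by (+2,-3) mm, then lower and release.

```bash
python3 -m pendant '[[2,-3,-25,0,0,0,-1],[0,0,-15,0,0,0,-1],[0,0,-6,0,0,0,-1],[0,0,-2,0,0,0,-1],[0,0,-2,0,0,0,-1],[0,0,0,0,0,0,-1],[0,0,0,0,0,0,-1]]'; python3 -m pendant '[[0,0,0,0,0,0,-0.3],[0,0,0,0,0,0,-0.2],[0,0,0,0,0,0,-0.1],[0,0,0,0,0,0,-0.05],[0,0,0,0,0,0,-0.05],[0,0,0,0,0,0,-0.05]]'
```

```text
time: 11.82
tcp_pos: [0.4121, 0.1519, 0.0272]
tcp_rot: [2.065, 2.366, 0.002]
wrist_force: [0.7, 0.1, -0.1]
opening: 0.021
grip_force: 50.4
time: 12.32
tcp_pos: [0.4113, 0.1517, 0.0263]
tcp_rot: [-2.066, -2.367, -0.0]
wrist_force: [0.6, -0.8, -0.5]
opening: 0.0407
grip_force: 0.0
```

```bash
python3 -m pendant '[[0,0,20,0,0,0,-0.05],[0,0,38,0,0,0,-0.05],[0,0,38,0,0,0,-0.05],[0,0,30,0,0,0,0],[4,-35,20,0,0,1,0],[4,-38,0,0,0,1,0],[4,-38,0,0,0,1,0],[4,-38,0,0,0,1,0],[4,-38,0,0,0,1,0],[4,-38,0,0,0,1,0]]';python3 -m pendant '[[4,-38,0,0,0,1,0],[4,-38,0,0,0,1,0],[4,-38,0,0,0,1,0],[4,-38,-20,0,0,0,0],[4,-34,-25,0,0,0,0],[0,-10,-20,0,0,0,0],[0,0,0,0,0,0,0],[0,0,0,0,0,0,0]]'
python3 - <<'E'
from meas import *
p,d=snap('side','s6'); W=world('side',d)
blobs('side',d,.009,.05)
im=np.hstack([cv2.resize(p[140:200,210:320,::-1],(700,382))]);cv2.imwrite('pics/s6c.png',im)
E
```

```text
time: 13.15
tcp_pos: [0.4351, -0.0751, 0.1726]
tcp_rot: [1.937, 2.473, 0.001]
wrist_force: [0.2, 0.4, -0.5]
opening: 0.0426
grip_force: 0.0
time: 13.82
tcp_pos: [0.4536, -0.2673, 0.1071]
tcp_rot: [-1.874, -2.517, 0.001]
wrist_force: [-0.2, -0.2, 0.0]
opening: 0.0425
grip_force: 0.0
side [302. 153.] 54 xy [698. 168.] size [184.   3.] long-axis deg from x 90.0 z [0.031 0.038]
side [284. 164.] 123 xy [620. 120.] size [147.  43.] long-axis deg from x 86.2 z [0.02  0.023]
side [268. 183.] 63 xy [544. -11.] size [20. 32.] long-axis deg from x 172.3 z [0.03  0.045]
side [300. 241.] 610 xy [ 619. -169.] size [371. 162.] long-axis deg from x 89.9 z [0.027 0.036]
side [220. 216.] 74 xy [ 364. -168.] size [77. 19.] long-axis deg from x 89.1 z [0.013 0.018]
side [246. 240.] 96 xy [ 459. -271.] size [19. 65.] long-axis deg from x 105.2 z [0.017 0.019]
side [307. 266.] 71 xy [ 649. -385.] size [100.   9.] long-axis deg from x 3.9 z [0.017 0.025]
side [220. 280.] 139 xy [ 373. -432.] size [60. 28.] long-axis deg from x 2.6 z [0.029 0.046]
side [260. 291.] 341 xy [ 512. -471.] size [ 39. 123.] long-axis deg from x 173.1 z [0.026 0.037]
side [305. 320.] 1283 xy [ 625. -557.] size [ 72. 189.] long-axis deg from x 93.7 z [0.028 0.032]
side [325. 319.] 647 xy [ 684. -556.] size [ 33. 187.] long-axis deg from x 93.0 z [0.028 0.032]
side [230. 310.] 222 xy [ 410. -531.] size [80. 28.] long-axis deg from x 77.0 z [0.024 0.029]
side [268. 324.] 159 xy [ 519. -571.] size [19. 65.] long-axis deg from x 107.7 z [0.017 0.019]
side [269. 346.] 123 xy [ 506. -640.] size [ 15. 108.] long-axis deg from x 178.1 z [0.028 0.04 ]
```

View pics/s6c.png

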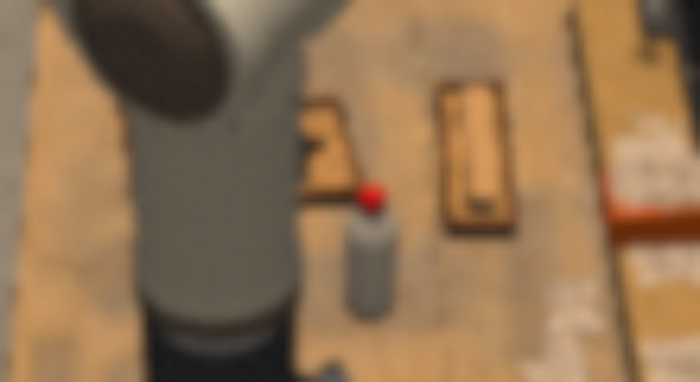

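The medium blank sits centred in its cradle at (475,155). Now I'll grasp the short, dark brown blank.

```bash
python3 -m pendant '[[2,-2,-35,0,0,0,0],[0,0,-30,0,0,0,0],[0,0,-15,0,0,0,0],[0,0,-6,0,0,0,0],[0,0,-3,0,0,0,0],[0,0,0,0,0,0,0]]'; python3 -m pendant '[[0,0,0,0,0,0,-1],[0,0,0,0,0,0,-1],[0,0,0,0,0,0,-1],[0,0,0,0,0,0,-1],[0,0,0,0,0,0,-1],[0,0,0,0,0,0,-1],[0,0,0,0,0,0,-1]]'
```

```text
time: 14.37
tcp_pos: [0.4582, -0.2688, 0.0203]
tcp_rot: [1.871, 2.522, 0.001]
wrist_force: [-0.6, 0.6, 0.1]
opening: 0.0425
grip_force: 0.0
time: 14.95
tcp_pos: [0.4586, -0.2699, 0.0211]
tcp_rot: [1.872, 2.519, 0.002]
wrist_force: [-1.2, 0.5, 7.1]
opening: 0.0177
grip_force: 49.6
```

```bash
python3 -m pendant '[[0,0,10,0,0,0,-1],[0,0,35,0,0,0,-1],[0,0,38,0,0,0,-1],[0,0,38,0,0,0,-1],[-2,25,25,0,0,0,-1],[-2,38,5,0,0,-1,-1],[-2,38,0,0,0,-1,-1],[-2,38,0,0,0,-1,-1],[0,38,0,0,0,-1,-1],[0,38,0,0,0,-1,-1]]'; python3 -m pendant '[[0,38,0,0,0,-1,-1],[0,38,0,0,0,-1,-1],[5,38,0,0,0,-1,-1],[15,33,0,0,0,-1,-1],[20,25,-10,0,0,0,-1],[20,13,-20,0,0,0,-1],[5,0,-25,0,0,0,-1],[0,0,-25,0,0,0,-1],[0,0,-15,0,0,0,-1],[0,0,0,0,0,0,-1]]'
python3 - <<'E'
from meas import *
p,d=snap('side','s7'); W=world('side',d);z=W[...,2]
m=(z>.055)&(z<.09)&(abs(W[...,0]-.52)<.035)&(W[...,1]>.06)&(W[...,1]<.115)
print('blank front',m.sum(),W[m].min(0),W[m].max(0))
m=(z>.009)&(z<.02)&(abs(W[...,0]-.52)<.04)&(W[...,1]>.06)&(W[...,1]<.14)
print('cradle front',m.sum(),W[m].min(0),W[m].max(0))
cv2.imwrite('pics/s7c.png',cv2.resize(p[130:200,215:295,::-1],None,fx=7,fy=7))
E
```

```text
time: 15.78
tcp_pos: [0.4488, -0.0531, 0.1718]
tcp_rot: [1.983, 2.435, 0.002]
wrist_force: [1.1, 0.5, 0.8]
opening: 0.0176
grip_force: 49.0
time: 16.62
tcp_pos: [0.5117, 0.1297, 0.073]
tcp_rot: [-2.064, -2.365, 0.008]
wrist_force: [-1.7, -0.4, -0.8]
opening: 0.018
grip_force: 49.0
blank front 29 [0.49320202 0.09403928 0.05541959] [0.5256873  0.11470039 0.08531968]
cradle front 17 [0.50103319 0.07812446 0.00917434] [0.54657971 0.13606087 0.01395955]
```

View pics/s7c.png

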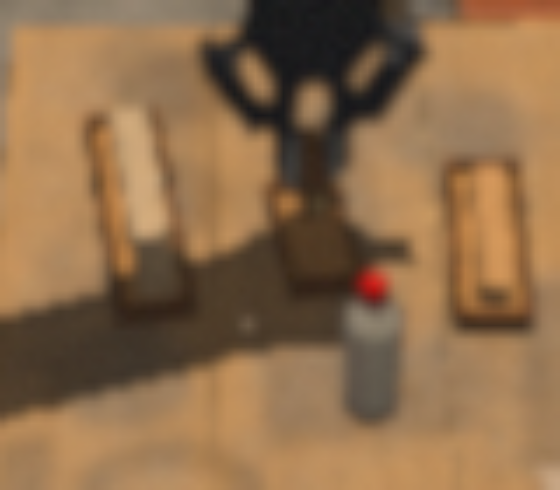

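All looks right: the long blank is at (145,200) and the medium at (490,240), both in their cradles. The short blank is over its own cradle. Shift +3 mm in x, then lower.

```bash
python3 -m pendant '[[3,1,-20,0,0,0,-1],[0,0,-14,0,0,0,-1],[0,0,-6,0,0,0,-1],[0,0,-2,0,0,0,-1],[0,0,-2,0,0,0,-1],[0,0,0,0,0,0,-1],[0,0,0,0,0,0,-1]]'
```

```text
time: 17.25
tcp_pos: [0.5178, 0.1316, 0.0324]
tcp_rot: [2.065, 2.366, 0.002]
wrist_force: [0.6, -0.4, 0.4]
opening: 0.0176
grip_force: 49.0
```

```bash
python3 -m pendant '[[0,0,-2,0,0,0,-1],[0,0,-2,0,0,0,-1],[0,0,0,0,0,0,-1],[0,0,0,0,0,0,-1]]'; python3 -m pendant '[[0,0,0,0,0,0,-0.4],[0,0,0,0,0,0,-0.3],[0,0,0,0,0,0,-0.2],[0,0,0,0,0,0,-0.1],[0,0,0,0,0,0,-0.1],[0,0,0,0,0,0,-0.1]]'; python3 -m pendant '[[0,0,20,0,0,0,-0.1],[0,0,38,0,0,0,-0.1],[0,0,38,0,0,0,-0.1],[0,0,38,0,0,0,0],[0,-20,25,0,0,0,0],[-10,-38,0,0,0,0,0],[-10,-38,0,0,0,0,0],[-10,-38,0,0,0,0,0],[-5,-38,0,0,0,0,0],[-5,-38,0,0,0,0,0]]';python3 -m pendant '[[0,-38,0,0,0,0,0],[0,-38,0,0,0,0,0],[0,-38,0,0,0,0,0],[0,-38,0,0,0,0,0],[0,-38,0,0,0,0,0],[0,-38,0,0,0,0,0],[0,0,0,0,0,0,0]]'
python3 - <<'E'
from meas import *
p,d=snap('side','s8');q,e=snap('top','t8')
for n,dd in(('side',d),('top',e)): blobs(n,dd,.0085,.1)
a=cv2.resize(p[130:195,210:310,::-1],(400,260),interpolation=2);b=cv2.resize(q[140:235,150:280,::-1],(400,292),interpolation=2)
cv2.imwrite('pics/s8c.png',np.hstack([cv2.copyMakeBorder(a,0,32,0,0,0),b]))
E
```

```text
time: 17.58
tcp_pos: [0.5177, 0.1317, 0.0282]
tcp_rot: [2.065, 2.366, 0.002]
wrist_force: [-0.3, 0.1, 6.3]
opening: 0.0172
grip_force: 49.7
time: 18.08
tcp_pos: [0.5171, 0.1315, 0.0273]
tcp_rot: [-2.066, -2.367, 0.0]
wrist_force: [0.2, 0.3, -0.8]
opening: 0.0378
grip_force: 0.0
time: 18.92
tcp_pos: [0.4763, -0.08, 0.1867]
tcp_rot: [2.065, 2.367, 0.001]
wrist_force: [0.3, 0.2, -0.1]
opening: 0.0424
grip_force: 0.0
time: 19.5
tcp_pos: [0.4749, -0.3162, 0.187]
tcp_rot: [2.075, 2.353, -0.007]
wrist_force: [0.5, -1.3, 0.6]
opening: 0.043
grip_force: 0.0
side [302. 153.] 53 xy [698. 175.] size [  3. 182.] long-axis deg from x 90.0 z [0.03  0.039]
side [234. 156.] 110 xy [405. 161.] size [ 33. 171.] long-axis deg from x 98.6 z [0.026 0.029]
side [285. 164.] 130 xy [622. 121.] size [144.  48.] long-axis deg from x 89.6 z [0.019 0.024]
side [268. 178.] 126 xy [551.  43.] size [130.  27.] long-axis deg from x 85.3 z [0.052 0.085]
side [300. 241.] 612 xy [ 619. -170.] size [366. 162.] long-axis deg from x 89.8 z [0.027 0.036]
side [220. 216.] 73 xy [ 364. -164.] size [86. 19.] long-axis deg fro
[... 1407 characters left out ...]
 long-axis deg from x 98.1 z [0.016 0.029]
top [386. 196.] 90 xy [ 499. -640.] size [112.  18.] long-axis deg from x 1.2 z [0.036 0.052]
top [342. 196.] 160 xy [ 493. -460.] size [97. 41.] long-axis deg from x 0.6 z [0.032 0.04 ]
top [367. 190.] 72 xy [ 513. -568.] size [20. 63.] long-axis deg from x 107.8 z [0.018 0.022]
top [188. 212.] 400 xy [403. 158.] size [ 49. 183.] long-axis deg from x 98.0 z [0.023 0.032]
top [326. 225.] 96 xy [ 380. -392.] size [95. 33.] long-axis deg from x 10.4 z [0.059 0.098]
top [357. 216.] 119 xy [ 399. -538.] size [103.  30.] long-axis deg from x 76.4 z [0.024 0.031]
top [261. 225.] 30 xy [ 361. -136.] size [20. 29.] long-axis deg from x 135.8 z [0.016 0.022]
```

View pics/s8c.png

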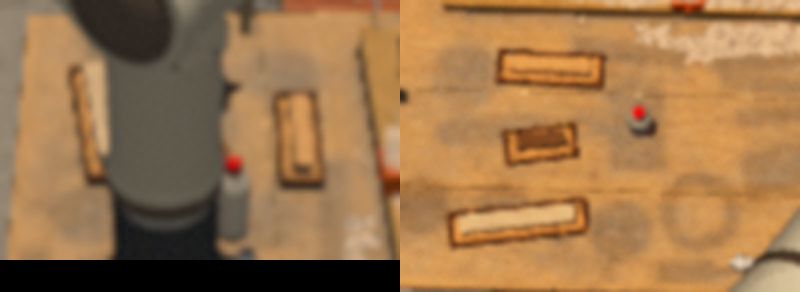

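In the top view all three blanks lie inside their troughs: long (518,218), medium (550,70), short (542,140). I'll do a quick flatness check, and hand in if it passes.

Run:
```python
from meas import *
d=np.load('t8.npz')['d'];W=world('top',d);z=W[...,2]
ok=True
for nm,cx,cy,l,h in(('L',403,158,90,.029),('M',613,125,70,.025),('S',511,135,48,.026)):
    m=(z>h-.0035)&(z<h+.012)&(abs(W[...,0]*1e3-cx)<27)&(abs(W[...,1]*1e3-cy)<l)
    P=W[m]; A=np.c_[P[:,:2]-P[:,:2].mean(0),np.ones(len(P))]; s=np.linalg.lstsq(A,P[:,2],rcond=None)[0]
    r=cv2.minAreaRect((P[:,:2]*1e3).astype(np.float32))
    print(nm,m.sum(),'slopes',s[:2].round(3),'z',s[2].round(4),[np.round(x,1) for x in r])
```

```text
L 166 slopes [-0.062 -0.006] z 0.0297 [array([406.9, 158.8]), array([ 22.8, 149.3]), np.float64(7.9)]
M 95 slopes [ 0.031 -0.   ] z 0.0252 [array([615.2, 132.5]), array([ 18.3, 123.4]), np.float64(0.8)]
S 68 slopes [-0.046 -0.018] z 0.0269 [array([508.4, 133.1]), array([33.2, 85.3]), np.float64(4.4)]
```

```bash
python3 -c "
from workcell import ctrl
print(ctrl.hand_in())"
```

```text
the job is handed in; nothing more can be done
None
```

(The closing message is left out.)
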